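# Bring the pipe carriage to the joining stop

## Task

On the pipe-joining machine, press the red lock button on the carriage with the fingertips and keep it held down while you slide the carriage along its rails, all the way against the yellow end stop; then let the button spring up and move clear. The pipe only rides along lying in its saddle: do not lift it or knock it out, and leave the things lying around where they are.

Things in the scene. Friction and masses are not known exactly. Their poses are not given: they have to be found in the camera images.
- bed: the machine bed: green foot 210 x 420 mm, grey body 190 x 400 mm on it, top at 54 mm, two steel rails on top (to 60 mm). Fixed to the table. Origin at the centre of its underside on the table; its y axis runs along the rails, its -x side is the one nearer the robot, z up
- carriage (a joint): position of the carriage along the bed's y axis, m: 0 in the middle of the bed, -0.09 and +0.09 against the end stops. The yellow stop may be at either end. With the button up a toothed lock (6 mm pitch, under 1 mm play) holds the carriage fast; with the button down it slides with 1 to 2 N. On letting go it may shift up to 3 mm as the lock drops in; against a stop it locks without shifting
- carriage_mid (a point): point in the middle of the carriage's plate, 85 mm above the table. The aluminium plate measures 180 (bed x) x 130 (bed y) x 22 mm, top at 85 mm above the table. Axes as the bed's
- button_top (a point): centre of the top face of the red lock button (flat rectangle 40 (bed x) x 50 mm (bed y)) on the carriage, 55 mm to the bed's -x side of carriage_mid, 113 mm above the table when up. Two fixed black lugs on the carriage flank it along the rails: inner faces 32 mm from its centre, 8 mm thick, 44 mm long in bed x, tops at 125 mm; a fingertip on the button may push against a lug
- button (a joint): travel of the lock button, m: 0 when up (locked), 0.007 fully down; the lock lets go between about 0.003 and 0.0045, so keep it beyond 0.005 while sliding. Pressing it fully down takes about 5 N. It springs up when released
- stop_yellow: yellow end stop, fixed across the rails at one end of the bed, 120 (bed x) x 25 mm (bed y, over its rubber buffers), 30 mm tall, top at 90 mm above the table. Origin at the centre of its underside, 60 mm above the table. When the carriage is against it, carriage_mid is 77.5 mm from it horizontally
- stop_black: black end stop of the same size at the other end of the bed: not the one wanted
- saddle (a point): point on the carriage on the axis of a pipe seated in its steel V saddle, 132 mm above the table, 42 mm to the bed's +x side of carriage_mid; the saddle is 120 mm long, along the bed's y
- pipe: black plastic pipe with two blue bands, 63 mm diameter, 160 mm long, 0.2 to 0.35 kg, lying loose in the V saddle along the bed's y axis. Origin at its centre; its y axis is the pipe's axis. Its near side is 65 mm from the button's centre, its top at 164 mm. It may overhang the saddle by different amounts at its ends
- spirit_level: red spirit level 22 x 220 x 45 mm standing on its edge behind the bed, origin at the centre of its underside (loose bystander, stays where it is)
- coupling_a: black pipe coupling, an upright ring 60 mm across and 45 mm tall, near the bed's robot side, origin at the centre of its underside (loose bystander, stays where it is)
- coupling_b: grey pipe coupling, an upright ring 60 mm across and 45 mm tall, near the bed's robot side, origin at the centre of its underside (loose bystander, stays where it is)
- screwdriver: screwdriver with an orange handle lying on the table, origin under its middle (loose bystander, stays where it is)
- wrench: steel wrench lying on the table, origin under its middle (loose bystander, stays where it is)
- tape_measure: yellow tape measure 65 x 35 x 60 mm, origin at the centre of its underside (loose bystander, stays where it is)
- brush: hand brush lying on the table, origin under its middle (loose bystander, stays where it is)

How it is judged (in metres and radians):
On the way, in this order (a step that is already met when the one before it is completed fails the run):
1. the lock button is pressed down, with the carriage still where it stood (value of joint button above 0.004 m and distance of carriage_mid from where it was at the start of the episode below 0.015 m), for 0.1 s.
2. the carriage is against the yellow stop with the button still held down (value of joint button above 0.004 m and horizontal distance between carriage_mid and stop_yellow below 0.0805 m), for 0.1 s.
At the end, for the whole second after the job is handed in: the carriage rests against the yellow end stop (gap under 3 mm), the lock button has sprung up again (within 2 mm), and the pipe lies at rest in the saddle (axis within 6 mm of its seat, its middle within 45 mm of the saddle's) (horizontal distance between carriage_mid and stop_yellow below 0.0805 m and value of joint button below 0.002 m and z of pipe in the frame of saddle between -0.006 and 0.006 m and x of pipe in the frame of saddle between -0.006 and 0.006 m and y of pipe in the frame of saddle between -0.045 and 0.045 m and linear speed of pipe below 0.02 m/s and velocity of joint carriage between -0.01 and 0.01 m/s); the robot touches nothing.
It fails at once if the lock button is let up on the way (carriage over 20 mm from its start and over 10 mm short of the yellow stop) (value of joint button below 0.0025 m and distance of carriage_mid from where it was at the start of the episode above 0.02 m and horizontal distance between carriage_mid and stop_yellow above 0.0875 m).
It fails at once if the pipe is lifted or knocked out of its saddle (z of pipe in the frame of saddle above 0.01 m or z of pipe in the frame of saddle below -0.01 m or x of pipe in the frame of saddle above 0.012 m or x of pipe in the frame of saddle below -0.012 m).
It fails at once if a thing lying around is moved by more than 30 mm (distance of any of spirit_level, coupling_a, coupling_b, screwdriver, wrench, tape_measure, brush from where it was at the start of the episode above 0.03 m).
It also fails if it takes over 35 s, if anything falls off the work surface, if the arm or the gripper's body presses on something with over 40 N, if the wrist force passes 120 N, or if a joint passes its speed limit or range.

## Robot

A 6-joint arm with a two-finger parallel gripper is mounted at the origin on the work surface. World frame = base frame: x ahead of the robot, y to its left, z up, the work surface at z = 0. Lengths are in m, angles in degrees, forces in N, time in s.
With the tool pointing down it reaches from about 0.4 to 0.825 m from the base axis. Payload 7 kg.
Tool frame: the origin (TCP) lies midway between the tips of the shut fingers; the grasp point (between the pads) lies r.grasp_offset behind it (r.grasp_offset is the distance from the TCP to the grasp point, in m); z points along the fingers, y is the direction in which the jaws open and shut (so a half turn about z gives the same grasp; the last joint's range is limited). The gripper opens to 88 mm and grips with 3 to 60 N. Pads are 19 mm wide; open, the fingers measure 130 mm over their backs; the gripper's body (78 mm by 193 mm) begins 47 mm behind the grasp point.
Start: joints at [81.423, 20.546, 0.682, 0, -70.136, -16.507], TCP at [0.286, 0.611, 0.227] pointing down, gripper open.
Joint ranges: [-176.03, 176.03], [-82.01, 121.73], [-58.28, 71.71], [-173.87, 95.51], [-174.79, -0.11], [-173.66, 173.66]. Speed limits (degrees/s): [136.94, 136.94, 172.46, 180, 180, 180].

## Interface

Orientations are given as [roll, pitch, yaw] about the fixed x, y, z axes, in that order (R = Rz(yaw) Ry(pitch) Rx(roll)).
In Python, from plant import status, imaging, r gives the robot as it stands.
- The arm moves only by the tool apply_moves, never from a script. Its argument "moves" is a list of rows, each a list of 6 numbers: the shift along the tool's x, y, z in units of 200 mm (1.0 is 200 mm), then the turn, a rotation vector about the tool's x, y, z in units of 90 degrees (1.0 is 90 degrees). In form: [[tx, ty, tz, rx, ry, rz], ...]. A call has 1 to 12 rows; each row is the pose to reach, as a shift and turn from the pose measured when the call began, along the tool's axes at that moment; what a row does not reach only later rows make up. A row lasts 1/8 s, in which the tool goes at most 62.5 mm and 10.7 degrees, less where a joint would pass 70% of its speed; a pose out of reach is approached as far as the arm can. A call with a number of a shift or a turn outside -1 to 1 is refused whole. A call with a gripper value outside its range is refused whole. "hand" is the closure, from -1 (fully open) to 1 (shut), set as the call begins (left out, the last holds). The fingers move at their own pace and stop on an object; "grip_force" is the grip in N (left out, the last holds). Time passes only in rows, so rows that repeat a pose let the fingers close. It gives the time, the measured TCP pose, the force and the opening at its end, in the units of the state.
- status.get_state(): the state, without advancing time (a new reading comes with each control period).
- imaging.capture(name): name is "side" or "top"; returns (picture, depth): 384x512x3 uint8, blue, green, red; 384x512 float32, m along the optical axis (not along the pixel's ray), 0 where there is no reading.
- imaging.camera_info(name): a dict with "fx", "fy", "cx", "cy" (pixels), "T" (4x4, takes a point from camera to world coordinates). Camera axes: x right, y up, looking along -z (the intrinsics and any distortion apply to the point x, -y, -z); pixel columns grow to the right and rows downward; lengths in m; the calibration is good to about 2 mm. A picture is of the moment at which its call begins. camera_info takes no time and is no camera call.
- r.close_job(): hands the job in, once; it reports no verdict.
The state is a dict: "time_s": time; "joints": joint angles; "qd": joint speeds; "joint_torque": joint torques, N m; "tcp_pos": TCP position; "eef_rot": TCP orientation; "contact_force": force on the tool from outside, world axes, zero at the start; "moment": the same for the moment, N m; "gripper_width": finger opening in m.
Only numpy, scipy, OpenCV 4.12 (cv2) and the standard library are available. Lean on these libraries where they do the work, as an engineer would, in place of code of your own. Each camera call takes 0.05 s, during which the arm holds its last target.

## Working session

There is one attempt and no reset: what is moved stays moved. The work goes in short steps, Python scripts to look and compute and a tool call to move; the robot and the scene stay as the last step left them, time stands still between calls to the robot, and variables do not carry over. Pictures are saved under pics/ and viewed, and the job is handed in when it is done.

Besides the shell and the picture viewer there is one more tool, called as name(argument=value, ...) on one line, values as JSON. apply_moves: Moves the arm, as the interface text tells. Its arguments: {"type":"object","properties":{"moves":{"type":"array","items":{"type":"array","items":{"type":"number"}}},"hand":{"type":"number"},"grip_force":{"type":"number"}},"required":["moves"]}

```bash
mkdir -p pics; ls; python3 - <<'E'
from plant import status, imaging, r
import cv2,numpy as np
print(status.get_state(), r.grasp_offset)
for n in("top","side"):
    p,d=imaging.capture(n); cv2.imwrite(f"pics/{n}0.png",p); np.save(f"{n}0.npy",d); print(n,imaging.camera_info(n))
E
```

```text
pics
{'time_s': 0.0, 'joints': array([ 8.14241462e+01,  2.05929682e+01,  6.32451793e-01, -2.13306301e-02,
       -7.01379473e+01, -1.65072033e+01]), 'qd': array([ 0.03927675, -0.00913928, -0.03661843, -0.04082772, -0.06373871,
       -0.03377884]), 'joint_torque': array([-1.51809985e-03, -5.82716274e+01,  2.93045425e+01,  6.99707955e+00,
        6.85101666e-03, -1.68971201e-04]), 'tcp_pos': array([0.285956  , 0.61086396, 0.22559156]), 'eef_rot': array([ 1.79899897e+02, -8.75452669e-03, -2.50903139e+01]), 'contact_force': array([-0.37955966, -0.51197368,  0.35858542]), 'moment': array([-0.01554209, -0.02312195,  0.04971399]), 'gripper_width': 0.08758236143143712} 0.0188
top {'fx': 401.9789909304032, 'fy': 401.9789909304032, 'cx': 261.40217168807084, 'cy': 192.8949946215925, 'T': array([[-0.00180425,  0.99698974, -0.07751263,  0.47208148],
       [-0.99992733, -0.00272264, -0.01174416, -0.02007692],
       [-0.01191985,  0.07748581,  0.9969222 ,  1.45303355],
       [ 0.        ,  0.        ,  0.        ,  1.        ]])}
side {'fx': 362.5681154919137, 'fy': 362.5681154919137, 'cx': 253.32462460502504, 'cy': 186.70995238764158, 'T': array([[ 0.91587514,  0.28397172, -0.283783  ,  0.29981867],
       [-0.40108641,  0.6778482 , -0.61615867, -0.5959831 ],
       [ 0.01739016,  0.67814591,  0.73472152,  0.78307989],
       [ 0.        ,  0.        ,  0.        ,  1.        ]])}
```

View pics/top0.png

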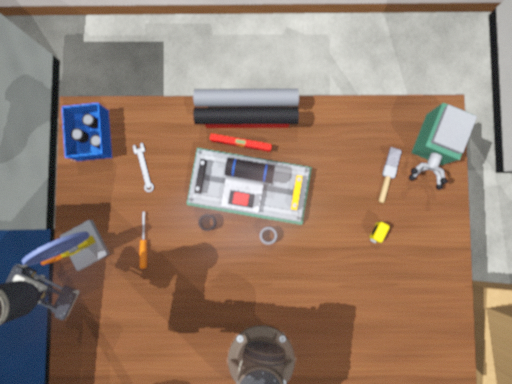

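View pics/side0.png

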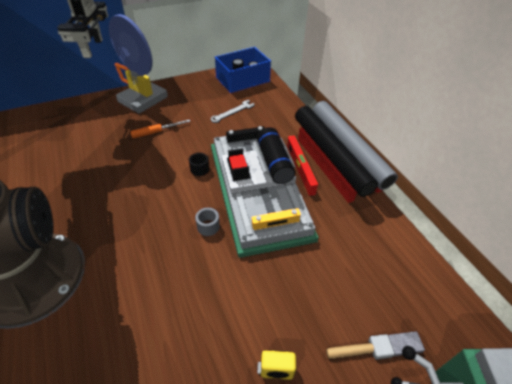

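The top view shows the yellow stop at about (298,193), i.e. towards -y. The red button is at about (241,199), the pipe at (250,170) and the black stop at (202,176). The couplings are at (208,222) and (268,236). Next I'll measure these.

```bash
cat > h.py <<'E'
import numpy as np,cv2
from plant import imaging
def cloud(n,d):
    c=imaging.camera_info(n); v,u=np.mgrid[0:384,0:512]
    P=np.stack([(u-c['cx'])/c['fx']*d,-(v-c['cy'])/c['fy']*d,-d],-1)
    return P@c['T'][:3,:3].T+c['T'][:3,3]
E
python3 - <<'E'
from h import *
for n,box in(("top",(180,140,320,250)),("side",(180,110,330,265))):
    p=cv2.imread(f"pics/{n}0.png"); d=np.load(f"{n}0.npy"); W=cloud(n,d)
    h=cv2.cvtColor(p,cv2.COLOR_BGR2HSV); H,S,V=h[...,0],h[...,1],h[...,2]
    m0=np.zeros(d.shape,bool); m0[box[1]:box[3],box[0]:box[2]]=1; m0&=d>0
    red=((H<8)|(H>172))&(S>150)&(V>80); yel=(H>18)&(H<35)&(S>130)&(V>100); blue=(H>100)&(H<130)&(S>120)
    z=W[...,2]
    for nm,m in(("red",red&(z>.09)&(z<.13)),("yel",yel&(z>.08)),("yelall",yel),("blue",blue),("pipe",(z>.14)),("plate",(abs(z-.085)<.004)),("lugs",(abs(z-.125)<.005)),("body",(abs(z-.054)<.01)),("foot",(H>50)&(H<95)&(S>70))):
        q=W[m&m0]
        if len(q)<4: print(n,nm,len(q)); continue
        rect=cv2.minAreaRect(q[:,:2].astype(np.float32))
        print(n,nm,len(q),q.mean(0).round(4),"zmed",np.median(q[:,2]).round(4),"rect",np.round(rect[0],4),np.round(rect[1],4),round(rect[2],1))
    x0,y0,x1,y1=box
    cv2.imwrite(f"pics/{n}0z.png",cv2.resize(p[y0:y1,x0:x1],None,fx=3.8 if n=="side" else 5.5,fy=3.8 if n=="side" else 5.4,interpolation=cv2.INTER_CUBIC)[:600,:800])
E
```

```text
top red 0
top yel 136 [ 0.5792 -0.1225  0.0898] zmed 0.0898 rect [ 0.5802 -0.1222] [0.0205 0.1106] 81.6
top yelall 137 [ 0.5793 -0.1224  0.0897] zmed 0.0898 rect [ 0.5803 -0.1221] [0.0208 0.1106] 81.6
top blue 49 [0.6573 0.0605 0.1605] zmed 0.1606 rect [0.6603 0.0362] [0.0443 0.1124] 2.3
top pipe 886 [0.6503 0.0345 0.1573] zmed 0.1588 rect [0.6522 0.0344] [0.16   0.0605] 79.8
top plate 725 [0.5869 0.0578 0.0853] zmed 0.0853 rect [0.6096 0.0418] [0.358  0.1766] 80.6
top lugs 224 [0.6274 0.0523 0.1236] zmed 0.1229 rect [0.6175 0.0549] [0.1189 0.1608] 80.0
top body 3640 [0.6062 0.0343 0.0542] zmed 0.0543 rect [0.595  0.0447] [0.3999 0.3489] 80.1
top foot 0
side red 210 [0.5554 0.0673 0.1136] zmed 0.1139 rect [0.5563 0.0651] [0.0743 0.0387] 80.3
side yel 365 [ 0.5782 -0.1261  0.0892] zmed 0.0901 rect [ 0.5795 -0.1231] [0.022 0.118] 79.9
side yelall 489 [ 0.5791 -0.1245  0.0841] zmed 0.0891 rect [ 0.6662 -0.0535] [0.3127 0.0964] 39.4
side blue 181 [0.6404 0.0335 0.1577] zmed 0.1603 rect [0.6451 0.037 ] [0.1254 0.0486] 80.0
side pipe 1048 [0.6434 0.0236 0.1571] zmed 0.1592 rect [0.6505 0.0343] [0.1632 0.0604] 80.1
side plate 1130 [0.6131 0.047  0.0857] zmed 0.0859 rect [0.7005 0.045 ] [0.3772 0.3731] 89.4
side lugs 350 [0.6083 0.0376 0.1239] zmed 0.1238 rect [0.6132 0.0387] [0.1574 0.161 ] 79.5
side body 4379 [ 0.5999 -0.0199  0.0543] zmed 0.0548 rect [0.6255 0.0366] [0.4001 0.4107] 79.0
side foot 1005 [ 0.5432 -0.0776  0.0199] zmed 0.0219 rect [0.6078 0.0408] [0.4206 0.2072] 80.1
```

View pics/top0z.png

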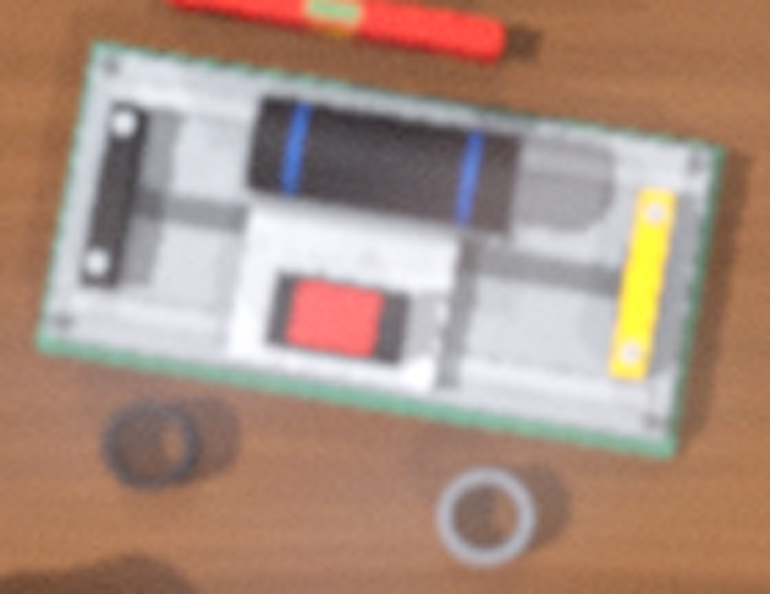

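View pics/side0z.png

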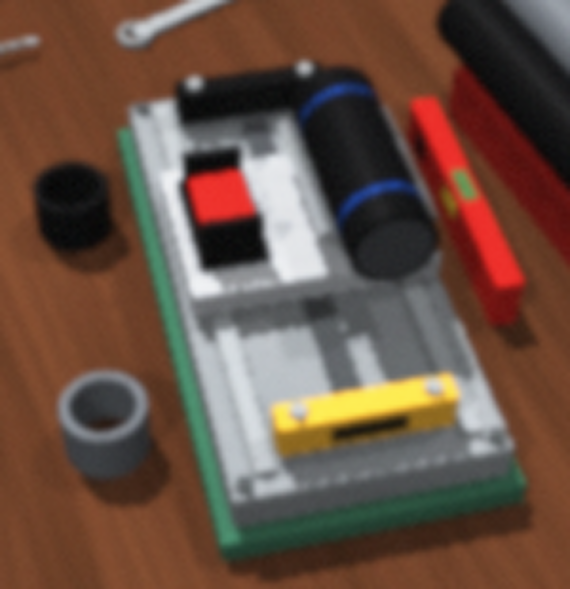

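```bash
python3 - <<'E'
from h import *
a=np.radians(-10); ex=np.array([np.cos(a),np.sin(a)]); ey=np.array([-np.sin(a),np.cos(a)]); o=np.array([.6078,.0408])
def rng(nm,q):
    b=np.c_[(q[:,:2]-o)@ex,(q[:,:2]-o)@ey]
    l,hh=np.percentile(b,[2,98],axis=0); c=(l+hh)/2
    print(nm,len(q),"lo",l.round(4),"hi",hh.round(4),"mid",c.round(4),"world",(o+c[0]*ex+c[1]*ey).round(4),"z",np.median(q[:,2]).round(4))
for n,box in(("top",(180,140,320,250)),("side",(180,110,330,265))):
    p=cv2.imread(f"pics/{n}0.png"); d=np.load(f"{n}0.npy"); W=cloud(n,d); z=W[...,2]
    h=cv2.cvtColor(p,cv2.COLOR_BGR2HSV); H,S,V=h[...,0],h[...,1],h[...,2]
    m0=np.zeros(d.shape,bool); m0[box[1]:box[3],box[0]:box[2]]=1; m0&=d>0
    bx=(W[...,:2]-o)@ex; by=(W[...,:2]-o)@ey
    red=((H<10)|(H>170))&(S>100)&(bx<.0)&m0
    rng(n+" red",W[red&(z>.105)])
    rng(n+" pipe",W[m0&(z>.14)])
    rng(n+" plate",W[m0&(abs(z-.085)<.004)&(abs(by)<.13)&(bx<.09)&(bx>-.1)])
    rng(n+" lug",W[m0&(abs(z-.124)<.005)&(bx<-.02)&(bx>-.1)])
    rng(n+" yel",W[m0&(H>18)&(H<35)&(S>120)&(abs(z-.09)<.005)])
    for nm,c in(("A",(-.17,.065)),("B",(-.17,-.1))):
        m=m0&(z>.03)&(z<.07)&(bx<-.115)&((by>0)==(nm=="A"))
        if m.sum()>5:rng(n+" coup"+nm,W[m])
E
```

```text
top red 170 lo [-0.0707 -0.0081] hi [-0.0346  0.0397] mid [-0.0527  0.0158] world [0.5587 0.0655] z 0.1126
top pipe 886 lo [ 0.0159 -0.0754] hi [0.073  0.0783] mid [0.0445 0.0014] world [0.6518 0.0345] z 0.1588
top plate 538 lo [-0.0855 -0.0475] hi [0.005 0.079] mid [-0.0402  0.0158] world [0.5709 0.0633] z 0.0848
top lug 59 lo [-0.0724 -0.0237] hi [-0.0316  0.0557] mid [-0.052  0.016] world [0.5594 0.0656] z 0.1231
top yel 139 lo [-0.0532 -0.1751] hi [ 0.0563 -0.1556] mid [ 0.0015 -0.1654] world [ 0.5806 -0.1223] z 0.0899
top coupA 110 lo [-0.1785  0.0957] hi [-0.1233  0.1531] mid [-0.1509  0.1244] world [0.4808 0.1895] z 0.0432
top coupB 96 lo [-0.1865 -0.1235] hi [-0.1312 -0.068 ] mid [-0.1589 -0.0958] world [ 0.4347 -0.0259] z 0.0447
side red 230 lo [-0.0733 -0.0222] hi [-0.0355  0.0494] mid [-0.0544  0.0136] world [0.5566 0.0636] z 0.114
side pipe 1048 lo [ 0.0138 -0.0789] hi [0.069  0.0775] mid [ 0.0414 -0.0007] world [0.6485 0.0329] z 0.1592
side plate 794 lo [-0.0876 -0.0488] hi [0.0208 0.0761] mid [-0.0334  0.0136] world [0.5773 0.06  ] z 0.0859
side lug 116 lo [-0.0748 -0.0249] hi [-0.0324  0.0563] mid [-0.0536  0.0157] world [0.5577 0.0656] z 0.1247
side yel 327 lo [-0.0566 -0.1768] hi [ 0.0574 -0.1563] mid [ 0.0004 -0.1666] world [ 0.5793 -0.1233] z 0.0905
side coupA 218 lo [-0.1796  0.0948] hi [-0.125   0.1516] mid [-0.1523  0.1232] world [0.4792 0.1886] z 0.0425
side coupB 277 lo [-0.188  -0.1252] hi [-0.1334 -0.0701] mid [-0.1607 -0.0977] world [ 0.4326 -0.0275] z 0.0436
```

apply_moves(moves=[[0.13, 0.105, 0, 0, 0, 0], [0.26, 0.21, 0, 0, 0, 0], [0.4, 0.32, 0, 0, 0, 0], [0.53, 0.42, 0, 0, 0, 0], [0.66, 0.53, 0, 0, 0, 0], [0.79, 0.63, 0, 0, 0, 0]], hand=1, grip_force=20)

```text
time_s: 0.85
tcp_pos: [0.3758, 0.4286, 0.2256]
eef_rot: [179.9, 0.0, -25.1]
contact_force: [0.5, -0.2, -1.3]
gripper_width: 0.0335
```

apply_moves(moves=[[0.13, 0.105, 0, 0, 0, 0], [0.26, 0.21, 0, 0, 0, 0], [0.4, 0.32, 0, 0, 0, 0], [0.53, 0.42, 0, 0, 0, 0], [0.66, 0.53, 0, 0, 0, 0], [0.79, 0.63, 0, 0, 0, 0], [0.79, 0.63, 0, 0, 0, -0.08], [0.79, 0.63, 0, 0, 0, -0.166], [0.79, 0.63, 0, 0, 0, -0.166]])

```text
time_s: 1.98
tcp_pos: [0.4654, 0.2472, 0.2256]
eef_rot: [179.9, 0.1, -10.2]
contact_force: [-0.2, -0.5, 0.7]
gripper_width: 0.0002
```

```bash
cat > go.py <<'E'
from h import *
from plant import status
from scipy.spatial.transform import Rotation as Ro
def plan(t,yaw=-10):
    s=status.get_state(); R=Ro.from_euler('xyz',s['eef_rot'],degrees=True)
    T=Ro.from_euler('xyz',[180,0,yaw],degrees=True)
    print(s['time_s'],s['tcp_pos'],s['eef_rot'],s['contact_force'],s['gripper_width'])
    print("shift",(R.inv().apply(np.array(t)-s['tcp_pos'])/.2).round(3),"turn",((R.inv()*T).as_rotvec(degrees=True)/90).round(4))
E
python3 -c "
from go import *
plan([.557,.0655,.18])"
```

```text
1.975 [0.46540628 0.24716184 0.22562614] [ 1.79861041e+02  5.25093506e-02 -1.02200769e+01] [-0.17541178 -0.52580011  0.70537893] 0.00024388717891537032
shift [0.612 0.812 0.23 ] turn [ 0.0015  0.0006 -0.0024]
```

apply_moves(moves=[[0.1, 0.135, 0, 0, 0, 0], [0.2, 0.27, 0, 0, 0, 0], [0.31, 0.41, 0, 0, 0, 0], [0.41, 0.54, 0, 0, 0, 0], [0.51, 0.68, 0, 0, 0, 0], [0.61, 0.81, 0.05, 0, 0, -0.002], [0.61, 0.81, 0.14, 0.001, 0, -0.002], [0.61, 0.81, 0.23, 0.001, 0, -0.002], [0.61, 0.81, 0.23, 0.001, 0, -0.002]])

```text
time_s: 3.1
tcp_pos: [0.5557, 0.0656, 0.1785]
eef_rot: [179.9, 0.2, -10.2]
contact_force: [0.7, 1.0, 0.2]
gripper_width: 0.0004
```

```bash
python3 -c "
from go import *
p,d=imaging.capture('side');cv2.imwrite('pics/s1.png',cv2.resize(p[60:265,130:340],None,fx=2.9,fy=2.9))
plan([.557,.0655,.12])"
```

```text
3.15 [0.55639641 0.06590394 0.17962931] [ 1.79895660e+02  1.13780027e-01 -1.01449093e+01] [ 0.62869912 -0.56602232 -0.11305939] 0.0002945775462084194
shift [0.004 0.001 0.298] turn [ 0.0012  0.0013 -0.0016]
```

View pics/s1.png

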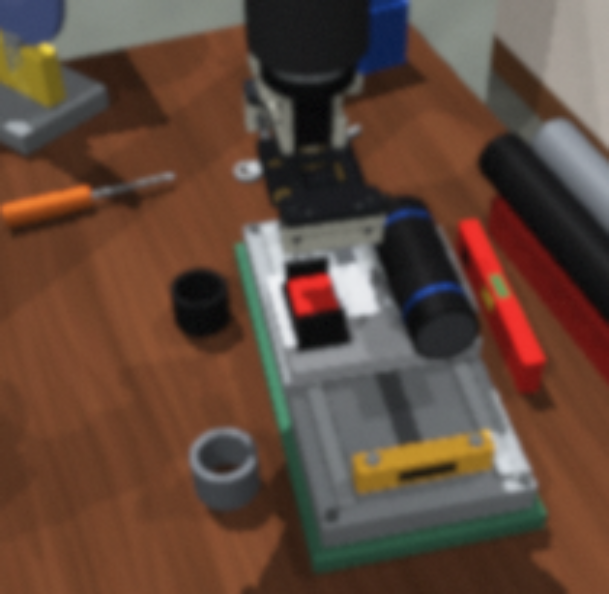

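```bash
python3 -c "
from go import *
c=imaging.camera_info('side')
for z in (.18,.2,.22,.246,.27):
  P=np.linalg.inv(c['T'])@[.556,.066,z,1]; u=c['cx']+c['fx']*P[0]/-P[2]; v=c['cy']-c['fy']*P[1]/-P[2]; print(z,u,v,(u-130)*2.9,(v-60)*2.9)
p,d=imaging.capture('top');cv2.imwrite('pics/t1.png',cv2.resize(p[120:260,170:330],None,fx=4,fy=4))
p,d=imaging.capture('side');W=cloud('side',d)
for v in range(128,172,3): print(v,W[v,244].round(3),p[v,244])
"
```

```text
0.18 237.0858902888382 142.5524366415503 310.54908183763075 239.40206626049581
0.2 236.9621080110783 136.42875618398918 310.19011323212703 221.6433929335686
0.22 236.83425791848242 130.10383530116619 309.819347963599 203.30112237338193
0.246 236.6616344642152 121.56391430000745 309.3187399462241 178.53535147002162
0.27 236.49546372154742 113.34321786503556 308.8368447924875 154.6953318086031
128 [ 0.542 -0.014  0.289] [29 25 26]
131 [ 0.537 -0.026  0.291] [30 26 26]
134 [ 0.536 -0.028  0.285] [31 29 27]
137 [ 0.537 -0.025  0.273] [108 118 118]
140 [ 0.539 -0.02   0.261] [111 121 121]
143 [ 0.538 -0.022  0.254] [118 126 126]
146 [0.622 0.18  0.055] [120 118 114]
149 [0.618 0.168 0.054] [167 162 158]
152 [0.6   0.126 0.083] [202 197 193]
155 [0.59  0.102 0.095] [187 183 206]
158 [0.577 0.071 0.115] [108 106 182]
161 [0.573 0.062 0.113] [ 49  49 146]
164 [0.568 0.049 0.115] [ 25  28 145]
167 [0.559 0.028 0.126] [18 20 50]
170 [0.559 0.028 0.115] [10 12 12]
```

View pics/t1.png

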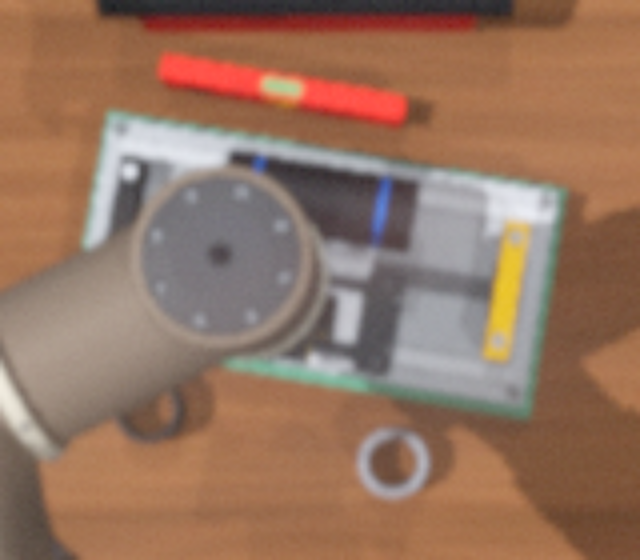

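apply_moves(moves=[[0.003, 0, 0.06, 0.001, 0.001, -0.001], [0.003, 0, 0.12, 0.001, 0.001, -0.001], [0.003, 0, 0.18, 0.001, 0.001, -0.001], [0.003, 0, 0.24, 0.001, 0.001, -0.001], [0.003, 0, 0.29, 0.001, 0.001, -0.001], [0.003, 0, 0.308, 0.001, 0.001, -0.001], [0.003, 0, 0.308, 0.001, 0.001, -0.001], [0.003, 0, 0.308, 0.001, 0.001, -0.001]])

```text
time_s: 4.25
tcp_pos: [0.558, 0.0663, 0.1195]
eef_rot: [-179.9, -0.1, -10.0]
contact_force: [-0.3, 0.2, -0.1]
gripper_width: 0.0004
```

```bash
python3 -c "
from go import *
plan([.557,.0655,.109])
p,d=imaging.capture('side');cv2.imwrite('pics/s2.png',cv2.resize(p[60:265,130:340],None,fx=2.9,fy=2.9))"
```

```text
4.25 [0.55797531 0.06627107 0.11949653] [-1.79921532e+02 -1.24408554e-01 -9.98317049e+00] [-0.33091575  0.17790642 -0.08469044] 0.0003576920576630199
shift [-0.004  0.005  0.052] turn [-0.0009 -0.0014  0.0002]
```

View pics/s2.png

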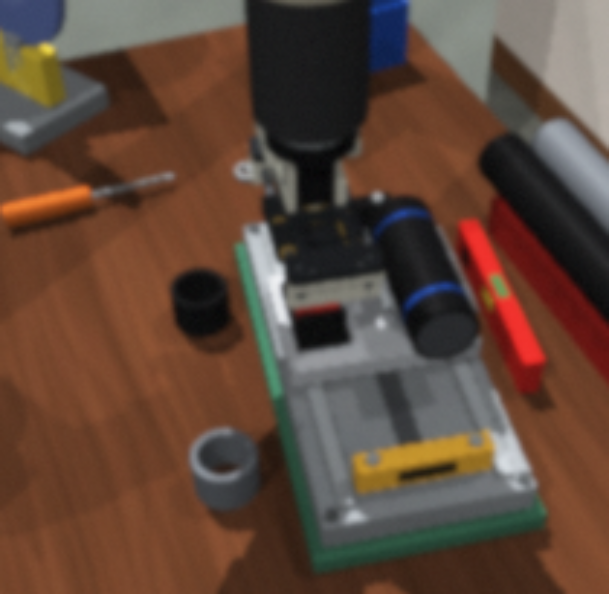

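The tool is centred over the button, with clearance to the pipe. Now I'll press in small steps and watch the force.

apply_moves(moves=[[-0.003, 0.003, 0.015, 0, 0, 0], [-0.003, 0.003, 0.03, 0, 0, 0], [-0.003, 0.003, 0.04, 0, 0, 0], [-0.003, 0.003, 0.05, 0, 0, 0], [-0.003, 0.003, 0.05, 0, 0, 0]])

```text
time_s: 4.92
tcp_pos: [0.5573, 0.0658, 0.1095]
eef_rot: [-179.9, -0.1, -10.0]
contact_force: [-1.2, -0.6, 2.6]
gripper_width: 0.0002
```

apply_moves(moves=[[0, 0, 0.01, 0, 0, 0], [0, 0, 0.02, 0, 0, 0], [0, 0, 0.02, 0, 0, 0], [0, 0, 0.02, 0, 0, 0]])

```text
time_s: 5.42
tcp_pos: [0.5574, 0.0658, 0.1062]
eef_rot: [-179.9, -0.1, -10.0]
contact_force: [-3.8, 1.3, 9.3]
gripper_width: 0.0001
```

apply_moves(moves=[[0, 0, 0.007, 0, 0, 0], [0, 0.01, 0.007, 0, 0, 0], [0, 0.025, 0.007, 0, 0, 0], [0, 0.045, 0.007, 0, 0, 0], [0, 0.065, 0.007, 0, 0, 0], [0, 0.085, 0.007, 0, 0, 0], [0, 0.105, 0.007, 0, 0, 0], [0, 0.12, 0.007, 0, 0, 0], [0, 0.12, 0.007, 0, 0, 0]])

```text
time_s: 6.55
tcp_pos: [0.5532, 0.042, 0.1061]
eef_rot: [-179.9, -0.2, -9.9]
contact_force: [-5.7, 1.2, 15.8]
gripper_width: 0.0005
```

```bash
python3 -c "
from go import *
plan([.557,.0655,.105])
p,d=imaging.capture('side');cv2.imwrite('pics/s3.png',cv2.resize(p[60:265,130:340],None,fx=2.9,fy=2.9))"
```

```text
6.55 [0.55320986 0.04199465 0.10608199] [-179.9191105    -0.19031233   -9.94590751] [-5.67069824  1.21974499 15.8187812 ] 0.000452820702358058
shift [-0.002 -0.119  0.006] turn [-0.0009 -0.0021  0.0006]
```

View pics/s3.png

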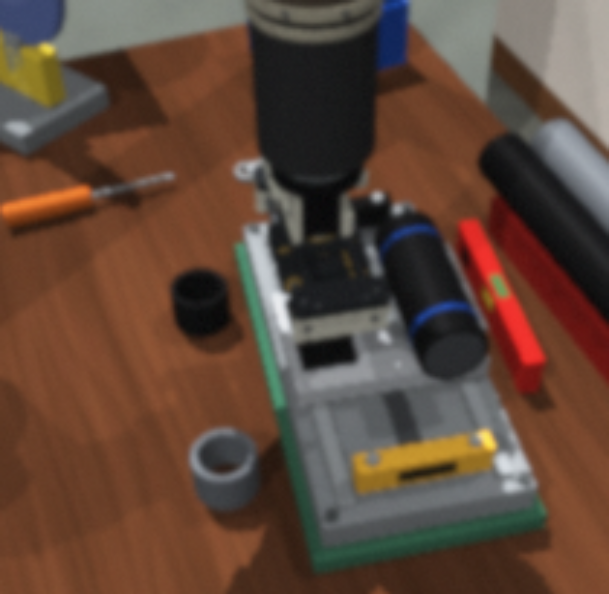

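apply_moves(moves=[[0, 0.015, 0.004, 0, 0, 0], [0, 0.04, 0.004, 0, 0, 0], [0, 0.07, 0.004, 0, 0, 0], [0, 0.1, 0.004, 0, 0, 0], [0, 0.13, 0.004, 0, 0, 0], [0, 0.16, 0.004, 0, 0, 0], [0, 0.19, 0.004, 0, 0, 0], [0, 0.22, 0.004, 0, 0, 0], [0, 0.25, 0.004, 0, 0, 0], [0, 0.28, 0.004, 0, 0, 0], [0, 0.3, 0.004, 0, 0, 0], [0, 0.31, 0.004, 0, 0, 0]])

```text
time_s: 8.1
tcp_pos: [0.5425, -0.0192, 0.1061]
eef_rot: [-179.9, -0.2, -9.9]
contact_force: [-4.9, 1.6, 12.7]
gripper_width: 0.0007
```

apply_moves(moves=[[0, 0.015, 0.005, 0, 0, 0], [0, 0.03, 0.005, 0, 0, 0], [0, 0.045, 0.005, 0, 0, 0], [0, 0.06, 0.005, 0, 0, 0], [0, 0.07, 0.005, 0, 0, 0], [0, 0.08, 0.005, 0, 0, 0], [0, 0.09, 0.005, 0, 0, 0], [0, 0.095, 0.005, 0, 0, 0], [0, 0.1, 0.005, 0, 0, 0], [0, 0.105, 0.005, 0, 0, 0], [0, 0.11, 0.005, 0, 0, 0], [0, 0.11, 0.005, 0, 0, 0]])

```text
time_s: 9.6
tcp_pos: [0.5402, -0.0396, 0.1062]
eef_rot: [-179.8, -0.4, -9.9]
contact_force: [-0.5, 6.2, 9.1]
gripper_width: 0.0001
```

```bash
cat > chk.py <<'E'
from go import *
import sys
plan([.557,.0655,.105])
p,d=imaging.capture('side');cv2.imwrite(f'pics/{sys.argv[1]}.png',cv2.resize(p[60:265,130:340],None,fx=2.9,fy=2.9))
E
python3 chk.py s4
```

```text
9.6 [ 0.54020893 -0.03964055  0.10623086] [-179.79057721   -0.39751845   -9.90137565] [-0.49157311  6.15840035  9.11608317] 9.212373825312232e-05
shift [-0.008 -0.532  0.008] turn [-0.0023 -0.0044  0.0011]
```

View pics/s4.png

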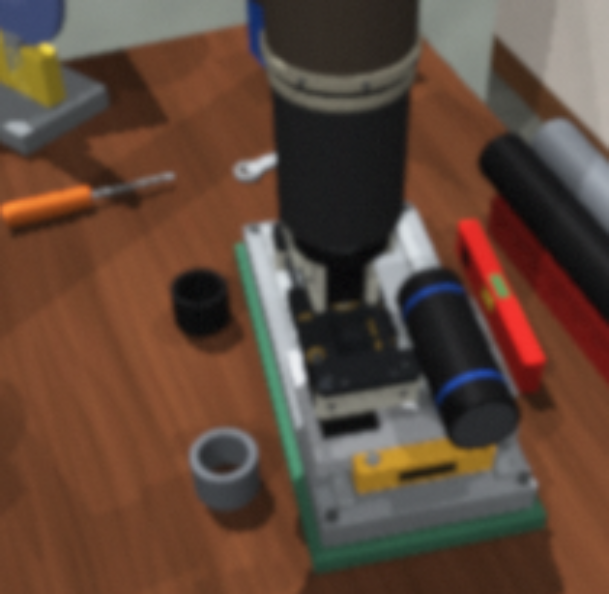

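apply_moves(moves=[[0, 0.008, 0.006, 0, 0, 0], [0, 0.014, 0.006, 0, 0, 0], [0, 0.02, 0.006, 0, 0, 0], [0, 0.02, 0.006, 0, 0, 0]])

```text
time_s: 10.15
tcp_pos: [0.5412, -0.0424, 0.1062]
eef_rot: [-179.7, -0.6, -9.9]
contact_force: [-1.9, 6.2, 9.1]
gripper_width: 0.0006
```

```bash
python3 - <<'E'
from h import *
p,d=imaging.capture('side'); W=cloud('side',d); z=W[...,2]
a=np.radians(-10); ex=np.array([np.cos(a),np.sin(a)]); ey=np.array([-np.sin(a),np.cos(a)]); o=np.array([.6078,.0408])
d0=np.load('side0.npy'); W0=cloud('side',d0)
for w in(W0,W):
    bx=(w[...,:2]-o)@ex; by=(w[...,:2]-o)@ey; z=w[...,2]
    m=(z>.135)&(z<.17)&(bx>.025)&(bx<.08)&(abs(by)<.22)
    print("pipe",np.percentile(by[m],[1,99]).round(4),np.percentile(bx[m],[2,98]).round(4),np.percentile(z[m],98).round(4))
    m=(abs(z-.086)<.003)&(bx>-.035)&(bx<.0)&(by>-.15)&(by<.1)
    print("plate",np.percentile(by[m],[1,99]).round(4))
    m=(abs(z-.125)<.004)&(bx>-.075)&(bx<-.035)&(by<.1)
    print("lug",np.percentile(by[m],[1,99]).round(4))
E
```

```text
pipe [-0.0795  0.0793] [0.0258 0.0701] 0.1654
plate [-0.0486  0.0782]
lug [-0.0251  0.0565]
pipe [-0.1837 -0.0244] [0.0258 0.0697] 0.1657
plate [-0.1494 -0.1118]Traceback (most recent call last):
  File "<stdin>", line 12, in <module>
    return _quantile_unchecked(
        a, q, axis, out, overwrite_input, method, keepdims, weights)
    return _ureduce(a,
                    func=_quantile_ureduce_func,
    ...<5 lines>...
                    overwrite_input=overwrite_input,
                    method=method)
    r = func(a, **kwargs)
    result = _quantile(arr,
                       quantiles=q,
    ...<2 lines>...
                       out=out,
                       weights=wgt)
    slices_having_nans = np.isnan(arr[-1, ...])
                                  ~~~^^^^^^^^^
IndexError: index -1 is out of bounds for axis 0 with size 0
```

Sideways force stays constant at 6 N while the tip slips, so the carriage is blocked. By vision it moved 104 mm, against about 105.5 mm expected at the stop. Lifting straight up to release the button.

apply_moves(moves=[[0, 0.003, -0.015, 0, 0, 0], [0, 0.003, -0.03, 0, 0, 0], [0, 0.003, -0.06, 0, 0, 0], [0, 0, -0.12, 0, 0, 0], [0, 0, -0.2, 0, 0, 0], [0, 0, -0.32, 0, 0, 0], [0, 0, -0.45, 0, 0, 0], [0, 0, -0.6, 0, 0, 0], [0, 0, -0.75, 0, 0, 0], [0, 0, -0.75, 0, 0, 0]])

```text
time_s: 11.45
tcp_pos: [0.5409, -0.0429, 0.2599]
eef_rot: [-179.6, -0.9, -9.9]
contact_force: [-0.3, 0.3, -0.4]
gripper_width: 0.0007
```

apply_moves(moves=[[-0.15, -0.15, 0, 0, 0, 0], [-0.3, -0.35, 0, 0, 0, 0], [-0.4, -0.55, 0, 0, 0, 0], [-0.5, -0.75, 0, 0, 0, 0], [-0.5, -0.95, 0, 0, 0, 0], [-0.5, -0.95, 0, 0, 0, 0], [-0.5, -0.95, 0, 0, 0, 0]])

```text
time_s: 12.32
tcp_pos: [0.4745, 0.1611, 0.2595]
eef_rot: [-179.6, -0.9, -9.8]
contact_force: [0.1, 0.0, -0.3]
gripper_width: 0.0008
```

```bash
python3 - <<'E'
from h import *
from plant import status
s=status.get_state(); print(s['time_s'],s['tcp_pos'],s['contact_force'])
a=np.radians(-10); ex=np.array([np.cos(a),np.sin(a)]); ey=np.array([-np.sin(a),np.cos(a)]); o=np.array([.6078,.0408])
for n in("top","side"):
  p,d=imaging.capture(n)
  cv2.imwrite(f'pics/{n}9.png',cv2.resize(p[110:270,150:340],None,fx=3.7,fy=3.7))
  for pp,dd in((cv2.imread(f"pics/{n}0.png"),np.load(n+'0.npy')),(p,d)):
    w=cloud(n,dd); bx=(w[...,:2]-o)@ex; by=(w[...,:2]-o)@ey; z=w[...,2]
    h=cv2.cvtColor(pp,cv2.COLOR_BGR2HSV); H,S=h[...,0],h[...,1]
    def pr(nm,m):
        print(n,nm,m.sum(),*( [np.percentile(q[m],[2,98]).round(4) for q in(bx,by)]+[np.median(z[m]).round(4)] if m.sum()>3 else []))
    pr("pipe",(z>.135)&(z<.17)&(bx>.01)&(bx<.08)&(abs(by)<.22))
    pr("plate",(abs(z-.086)<.003)&(bx>-.08)&(bx<.0)&(abs(by)<.149))
    pr("lug",(abs(z-.125)<.004)&(bx>-.075)&(bx<-.035)&(abs(by)<.2))
    pr("red",((H<10)|(H>170))&(S>100)&(abs(bx+.055)<.025)&(abs(by)<.2)&(z>.1))
E
```

```text
12.325 [0.47445195 0.16113908 0.25952938] [ 0.07601007  0.02755839 -0.27993523]
top pipe 911 [0.0152 0.0735] [-0.0754  0.0783] 0.1586
top plate 326 [-0.0786 -0.001 ] [-0.0474  0.0788] 0.0855
top lug 41 [-0.0728 -0.0363] [-0.023   0.0546] 0.1249
top red 172 [-0.0709 -0.0346] [-0.0081  0.0403] 0.1126
top pipe 917 [0.0152 0.0738] [-0.1794 -0.0258] 0.1585
top plate 315 [-0.0791 -0.0012] [-0.1475 -0.025 ] 0.0855
top lug 52 [-0.0721 -0.0358] [-0.1274 -0.0491] 0.1248
top red 172 [-0.071  -0.0339] [-0.1122 -0.0647] 0.1126
side pipe 1117 [0.0132 0.0691] [-0.0789  0.0773] 0.1587
side plate 479 [-0.0792 -0.0006] [-0.0488  0.0759] 0.086
side lug 91 [-0.0745 -0.037 ] [-0.0246  0.0564] 0.1253
side red 232 [-0.0733 -0.0355] [-0.0222  0.0495] 0.114
side pipe 1368 [0.0131 0.0694] [-0.1832 -0.0268] 0.1587
side plate 524 [-0.0792 -0.0008] [-0.1478 -0.0268] 0.0859
side lug 108 [-0.0741 -0.0356] [-0.1282 -0.0481] 0.1251
side red 281 [-0.0732 -0.0357] [-0.1257 -0.0549] 0.1138
```

View pics/side9.png

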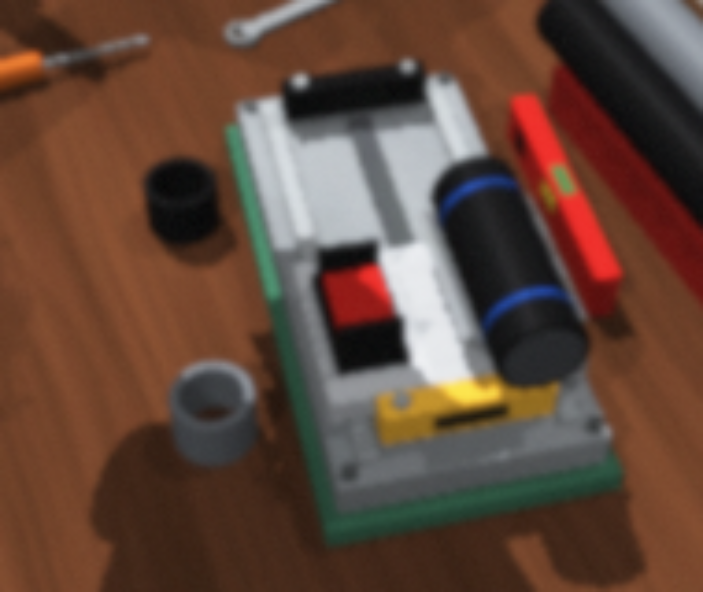

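View pics/top9.png

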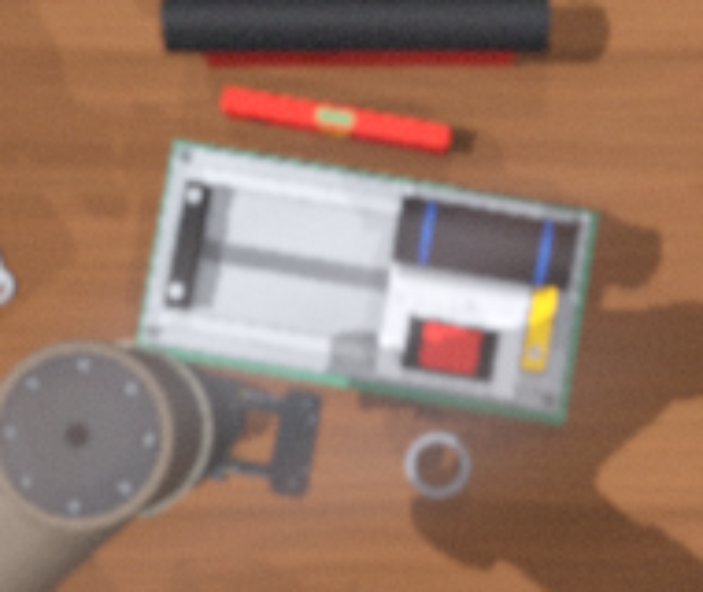

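```bash
python3 -c "
from plant import r
print(r.close_job())"
```

```text
the job is handed in; nothing more can be done
None
```

I pressed the lock button down with the shut fingertips and kept it down while sliding the carriage about 104 mm to the yellow stop. Then I lifted off, moved clear and handed the job in at about 12.4 s. The hand-in gives no verdict, so the results below are my own measurements.

- **Carriage:** the centre distance from the carriage to the yellow stop measured 77 to 78 mm, against 77.5 mm nominal at contact. While I was still pushing, the sideways force stayed at 6 N as the fingertip slipped about 3 mm, so the carriage was blocked.
- **Button:** its top is back at the height it had at the start, about 113 mm. During the slide the vertical force read 9 to 16 N at the ends of the moves, well above the 5 N needed. The tip stayed at 106 mm, the button's fully-down height.
- **Pipe:** it still lies in the saddle, with its height and sideways position unchanged within 1 mm. It moved along with the carriage.
- **Things lying around:** the couplings and spirit level look unmoved in the last pictures. I did not measure them again or check the others, but the arm passed well above or away from all of them.
- **Robot:** it touches nothing, and the force reading is about 0 N.

One small disagreement: from my estimate of the bed's centre, the carriage stands at -88.5 mm instead of -90 mm. The stop measured off by the same amount, about 1.5 mm, so I put this down to camera calibration rather than a gap.

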